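# Check two hand levers against their stops

### The arm

A 6-joint arm with a two-finger parallel gripper is mounted at the origin on a cart in front of the work surface, level with it; the furniture and walls round the work are solid. World frame = base frame: x ahead of the robot, y to its left, z up, the work surface at z = 0. Lengths are in m, angles in rad, forces in N, time in s.
With the tool pointing down it reaches from about 0.4 to 0.825 m from the base axis. Payload 7 kg.
Tool frame: the origin (TCP) lies between the finger pads; the fingertips stand 17 mm ahead of it and the grasp point (between the pads) lies 2 mm behind it; x points along the fingers, z is the direction in which the jaws open and shut, and the axes are right-handed (so a half turn about x gives the same grasp; the last joint's range is limited). The gripper opens to 88 mm and grips with 3 to 60 N. Pads are 19 mm wide; open, the fingers measure 130 mm over their backs; the gripper's body (78 mm by 193 mm) begins 47 mm behind the grasp point.
Start: joints at [-0.877, 0.359, 0.012, 0, -1.224, -0.288], TCP at [0.266, -0.62, 0.244] pointing down, gripper open.
Joint ranges: [-3.07, 3.07], [-1.43, 2.12], [-1.02, 1.25], [-3.03, 1.67], [-3.05, -0], [-3.03, 3.03]. Speed limits (rad/s): [2.39, 2.39, 3.01, 3.14, 3.14, 3.14].

### API

Orientations are given as [roll, pitch, yaw] about the fixed x, y, z axes, in that order (R = Rz(yaw) Ry(pitch) Rx(roll)).
In Python, from station import * gives the robot as it stands.
- The arm moves only by the tool step_arm, never from a script. Its argument "deltas" is a list of rows, each a list of 5 numbers: the shift along the tool's x, y, z in cm, then the turn about the tool's x in degrees, then the closure, from 0 (fully open) to 1 (shut). In form: [[dx, dy, dz, roll, fingers], ...]. A call has exactly 10 rows; each row is the pose to reach, as a shift and turn from the pose commanded when the call began, along the tool's axes at that moment; what a row does not reach only later rows make up. A row lasts 1/12 s, in which the tool goes at most 41.7 mm and 7.16 degrees, less where a joint would pass 70% of its speed; a pose out of reach is approached as far as the arm can. A call with a gripper value outside its range is refused whole. The fingers move at their own pace and stop on an object; "squeeze" is the grip in N (left out, the last holds). Time passes only in rows, so rows that repeat a pose let the fingers close, or fill a call up. It gives the time, the measured TCP pose, the force and the opening at its end, in the units of the state.
- get_state(): the state, without advancing time (a new reading comes with each control period).
- grab_frame(name): name is "side" or "top"; returns a dict with "pixels" (384x512x3 uint8, red, green, blue), "range_z" (384x512 float32, m along the optical axis (not along the pixel's ray), 0 where there is no reading), "fx", "fy", "cx", "cy" (pixels), "k1" (the pictures are not rectified: a ray, as slopes to the right and down, at radius r is drawn at 1 + k1 r^2 times it, then the intrinsics apply), "view" (4x4, takes a point from world to camera coordinates). Camera axes: x right, y down, z forward; pixel columns grow to the right and rows downward; lengths in m; the calibration is good to about 2 mm. A picture is of the moment at which its call begins.
- job_done(): hands the job in, once; it reports no verdict.
Trained networks look in the newest picture that a camera, given by its name, has taken for a name from the list of things; names that differ only in an ending like _2 or _b are one class to them, and where a whole thing is asked for, a point or a joint stands for the part that bears it (a point fixed in the world has none). Each returns a list of dicts, best first, with "conf" (0 to 1); they miss things now and then, are a little off and sometimes report something else, mostly with a low value. They report only what shows in the picture. A call takes as long as a camera call.
- boxes_of(thing, camera): "extent" ([left, top, right, bottom] in pixels, round what is visible of it).
- masks_of(thing, camera): "mask" (384x512 bool, what is visible of it) and "extent" ([left, top, right, bottom] in pixels, round what is visible of it).
The state is a dict: "t": time; "q": joint angles; "qd": joint speeds; "joint_efforts": joint torques, N m; "eef_pos": TCP position; "ee_rot": TCP orientation; "force": force on the tool from outside, world axes, zero at the start; "moment": the same for the moment, N m; "width": finger opening in m.
Only numpy, scipy, OpenCV 4.12 (cv2) and the standard library are available. Lean on these libraries where they do the work, as an engineer would, in place of code of your own. Each camera call takes 0.05 s, during which the arm holds its last target.

### The job

Check the two hand levers on the test stands. With your fingers, press the long lever in from outside towards its bar until it comes up against its stop, hold it there for a second, then ease it back out to rest without letting it snap. Then press the short lever in to its stop in the same way and finish while still holding it pressed there, so that I can measure the gap; do not force the levers, do not grip them or reach round behind them, and leave the other things where they are.

Things in the scene. Friction and masses are not known exactly. Their poses are not given: they have to be found in the camera images.
- long_stand: Test stand with the long lever. Fixed: aluminium plate 110 (x) by 210 mm, 12 mm thick, two grey pillars carrying a level 22 mm steel bar along y, axis 115 mm up over the plate's centre line; nothing above 135 mm. Lever pivot, in a black bracket before the bar, at (-42, 47, 115) mm; blade runs to -y. Origin: centre of plate's underside; x points away from the robot (yaw within 0.4 rad), z up.
- short_stand: Test stand with the short lever. Fixed: aluminium plate 110 (x) by 170 mm, 12 mm thick, two grey pillars carrying a level 22 mm steel bar along y, axis 115 mm up over the plate's centre line; nothing above 135 mm. Lever pivot, in a black bracket before the bar, at (-42, -27, 115) mm; blade runs to +y. Origin: centre of plate's underside; x points away from the robot (yaw within 0.4 rad), z up.
- long_press (a point): Point on the long blade's outer face (towards the robot), half-way up, 115 mm from the pivot; moves with the lever. Its x is level, square to the blade, towards the bar: the way to press. z up. Free end 35 mm to its -y, pivot to its +y. Bare aluminium blade 150 mm long, 16 high, 12 thick; space below is free down to the plate.
- short_press (a point): Point on the short blade's outer face (towards the robot), half-way up, 70 mm from the pivot; moves with the lever. Its x is level, square to the blade, towards the bar: the way to press. z up. Free end 25 mm to its +y, pivot to its -y. Bare aluminium blade 95 mm long, 16 high, 12 thick; space below is free down to the plate.
- long_lever (a joint): Long lever angle, rad: 0 at rest (blade leans 0.27 rad out from the bar), grows as pressed, stops dead at 0.25 with about 25 mm of gap left to the bar; turns anticlockwise seen from above. Return spring: about 1.7 N at the press point at first, 6 N just before the stop; let go suddenly it snaps out.
- short_lever (a joint): Short lever angle, rad: 0 at rest (blade leans 0.27 rad out from the bar), grows as pressed, stops dead at 0.25 with about 25 mm of gap left to the bar; turns clockwise seen from above. Return spring: about 1.8 N at the press point at first, 6 N just before the stop; let go suddenly it snaps out.
- stamp: Bystander: black inspection hand stamp standing upright, 24x24x63 mm, between the stands towards the robot. Origin: centre of its underside.
- tape: Bystander: roll of masking tape lying flat, 94 mm across, 19 mm high, right of the stands. Origin: centre of its underside.
- vee: Bystander: black vee block, 92x34x52 mm, left of the stands. Origin: centre of its underside.

How it is judged:
On the way, in this order (a step that is already met when the one before it is completed fails the run):
1. the long lever is pressed in to its stop by the fingers and held there (value of joint long_lever above 0.235 rad and contact force between the fingers and long_stand above 1 N), for 0.6 s.
2. the long lever is back out at rest (value of joint long_lever below 0.02 rad), for 0.1 s.
3. the short lever is pressed in to its stop by the fingers and held there (value of joint short_lever above 0.235 rad and contact force between the fingers and short_stand above 1 N), for 0.2 s.
At the end, for the whole second after the job is handed in: The fingers hold the short lever against its stop (above 0.235 of 0.25 rad, more than 1 N), the long lever is back at rest (below 0.02 rad) and not touched, and the stamp, tape roll and vee block are within 15 mm of where they stood (all of step 3 and value of joint long_lever below 0.02 rad and contact force between the fingers and long_stand below 0.1 N and distance of each of stamp, tape, vee from where it was at the start of the episode below 0.015 m); the arm keeps its last pose, push and grip.
It fails at once if a lever is let go so that it snaps back (faster than 3 rad/s outward) (velocity of joint any of long_lever, short_lever below -3 rad/s).
It fails at once if a lever or stand is forced (fingers push with more than 40 N) (contact force between the fingers and long_stand above 40 N or contact force between the fingers and short_stand above 40 N).
It fails at once if a lever is gripped, hooked or squeezed against the bar: the grasp point between the fingers comes to or behind the blade at blade height ((x of the grasp point in the frame of long_press between 0 and 0.08 m and y of the grasp point in the frame of long_press between -0.045 and 0.1 m and z of the grasp point in the frame of long_press between -0.06 and 0.012 m) or (x of the grasp point in the frame of short_press between 0 and 0.08 m and y of the grasp point in the frame of short_press between -0.06 and 0.035 m and z of the grasp point in the frame of short_press between -0.06 and 0.012 m)).
It fails at once if a bystander is shifted by more than 15 mm or lifted (distance of any of stamp, tape, vee from where it was at the start of the episode above 0.015 m).
It also fails if it takes over 54 s, if anything falls off the work surface, if the arm or the gripper's body presses on something with over 40 N, if the wrist force passes 120 N, or if a joint passes its speed limit or range.

## Working session

There is one attempt and no reset: what is moved stays moved. The work goes in short steps, Python scripts to look and compute and a tool call to move; the robot and the scene stay as the last step left them, time stands still between calls to the robot, and variables do not carry over. Pictures are saved under pics/ and viewed, and the job is handed in when it is done.

Besides the shell and the picture viewer there is one more tool, called after "Emit:" by a JSON object that holds its "name" and its "arguments", one argument or row to a line. step_arm: Moves the arm, as the interface text tells. Its arguments: {"type":"object","properties":{"deltas":{"type":"array"},"squeeze":{"type":"number"}},"required":["deltas"]}

```bash
ls; mkdir -p pics; cat > h.py <<'E'
from station import *
import numpy as np, cv2, pickle
def save(name,fn):
    f=grab_frame(name); cv2.imwrite(fn,f["pixels"][:,:,::-1]); pickle.dump(f,open(''+name+'.pkl','wb')); return f
def world(f,u,v,z=None):
    u=np.atleast_1d(u).astype(float);v=np.atleast_1d(v).astype(float)
    xd=(u-f["cx"])/f["fx"]; yd=(v-f["cy"])/f["fy"]
    x,y=xd.copy(),yd.copy()
    for _ in range(20):
        s=1+f["k1"]*(x*x+y*y); x=xd/s;y=yd/s
    if z is None: z=f["range_z"][v.astype(int),u.astype(int)]
    P=np.stack([x*z,y*z,z+0*x,np.ones_like(x)])
    return (np.linalg.inv(np.array(f["view"]))@P)[:3].T
def proj(f,P):
    P=np.atleast_2d(P); c=(np.array(f["view"])@np.c_[P,np.ones(len(P))].T)[:3]
    x=c[0]/c[2];y=c[1]/c[2];s=1+f["k1"]*(x*x+y*y)
    return np.stack([f["fx"]*x*s+f["cx"],f["fy"]*y*s+f["cy"]],1)
E
python3 - <<'E'
from h import *
s=get_state(); print(s)
for n in("side","top"):
    f=save(n,f'pics/{n}0.png'); print(n,f["fx"],f["k1"],np.linalg.inv(f["view"])[:3].round(3).tolist())
    for t in("long_stand","short_stand","long_press","short_press","long_lever","short_lever","stamp","tape","vee"):
        for d in masks_of(t,n)[:2]:
            m=d["mask"]; v,u=np.nonzero(m&(f["range_z"]>0))
            P=world(f,u,v) if len(u) else np.zeros((1,3))
            print(t,round(d["conf"],2),np.round(d["extent"]),m.sum(),np.median(P,0).round(3),P.min(0).round(3),P.max(0).round(3))
E
```

```text
pics
{'t': 0.0, 'q': array([-8.76878812e-01,  3.59417925e-01,  1.10819917e-02, -3.61506003e-04,
       -1.22407713e+00, -2.88113723e-01]), 'qd': array([ 0.00033713,  0.0005133 ,  0.00148438,  0.00203393, -0.00017731,
        0.00086277]), 'joint_efforts': array([ 1.64564262e-04, -5.82720351e+01,  2.93057871e+01,  6.99727580e+00,
        6.86119020e-03, -1.83726147e-04]), 'eef_pos': array([ 0.26628024, -0.61977478,  0.2426106 ]), 'ee_rot': array([0.08095868, 1.56914424, 2.05743568]), 'force': array([-0.60575263, -0.75282231, -0.09173277]), 'moment': array([ 0.05328487, -0.00635389,  0.01320327]), 'width': 0.0878528691529715}
side 490.1867586934012 -0.12556812964549302 [[0.821, -0.206, 0.533, -0.414], [-0.571, -0.302, 0.763, -1.298], [0.004, -0.931, -0.366, 0.727]]
long_stand 0.94 [270. 177. 336. 232.] 1060 [ 0.585 -0.061  0.013] [ 0.194 -0.581 -0.005] [0.838 0.284 0.334]
long_stand 0.18 [179. 169. 203. 185.] 255 [0.45  0.413 0.026] [ 0.4    0.396 -0.002] [0.497 0.447 0.052]
short_stand 0.79 [246. 156. 286. 195.] 973 [0.641 0.183 0.044] [ 0.553 -0.039 -0.007] [0.817 0.428 0.135]
long_p
[... 996 characters left out ...]
182.] 1953 [0.648 0.199 0.017] [ 0.589  0.109 -0.006] [0.735 0.307 0.138]
long_press 0.56 [290. 184. 337. 202.] 219 [ 0.541 -0.128  0.122] [ 0.516 -0.202 -0.005] [ 0.584 -0.061  0.128]
long_lever 0.78 [292. 187. 334. 204.] 188 [ 0.54  -0.13   0.122] [ 0.516 -0.202 -0.005] [ 0.561 -0.061  0.128]
short_lever 0.42 [173. 162. 200. 169.] 116 [0.611 0.244 0.121] [0.604 0.201 0.009] [0.63  0.288 0.131]
stamp 0.54 [234. 240. 241. 246.] 55 [0.392 0.085 0.061] [ 0.382  0.076 -0.003] [0.401 0.101 0.067]
tape 0.85 [356. 173. 386. 206.] 313 [ 0.574 -0.324  0.018] [ 0.526 -0.369 -0.005] [ 0.625 -0.278  0.025]
vee 0.82 [122. 207. 141. 237.] 465 [0.452 0.42  0.038] [ 0.403  0.405 -0.005] [0.495 0.465 0.058]
```

```bash
python3 - <<'E'
import cv2
a=cv2.imread('pics/top0.png')[120:270,100:400]; cv2.imwrite('pics/top0c.png',cv2.resize(a,None,fx=2.6,fy=2.6,interpolation=cv2.INTER_CUBIC))
a=cv2.imread('pics/side0.png')[140:270,160:380]; cv2.imwrite('pics/side0c.png',cv2.resize(a,None,fx=3.5,fy=3.5,interpolation=cv2.INTER_CUBIC))
E
```

```text
(no output)
```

View pics/top0c.png

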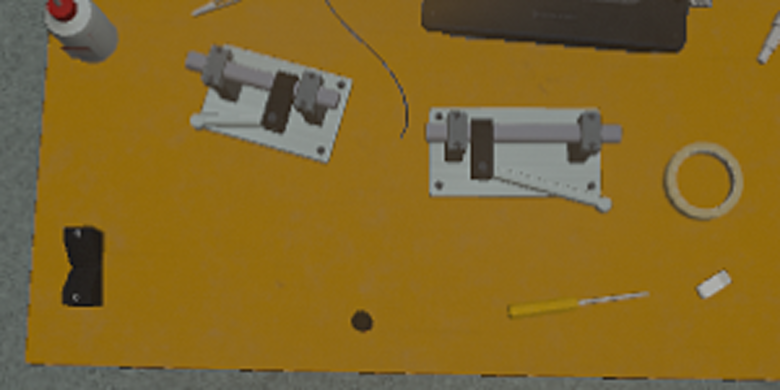

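View pics/side0c.png

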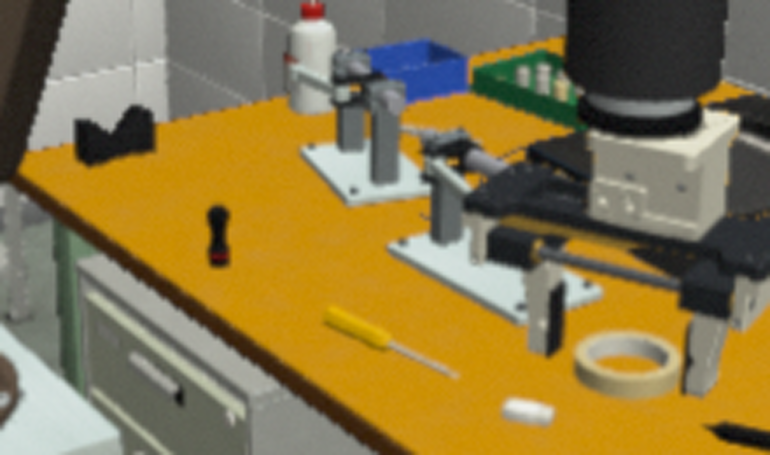

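```bash
cat > fit.py <<'E'
from h import *
f=pickle.load(open('top.pkl','rb'))
def plane(f,u,v,z0):
    a=world(f,u,v,0.5);c=np.linalg.inv(np.array(f["view"]))[:3,3]
    d=a-c; return c+d*((z0-c[2])/d[:,2])[:,None]
hsv=cv2.cvtColor(f["pixels"],cv2.COLOR_RGB2HSV)
for name,(l,t,r,b),(Lx,Ly),piv,sgn,pd in [("long",(262,158,345,204),(.11,.21),(-.042,.047),-1,.115),("short",(170,135,240,184),(.11,.17),(-.042,-.027),1,.070)]:
    m=np.zeros(hsv.shape[:2],np.uint8); m[t:b,l:r]=((hsv[t:b,l:r,1]<60)&(hsv[t:b,l:r,2]>140))
    n,lab,st,_=cv2.connectedComponentsWithStats(m); 
    v,u=np.nonzero(m); W=world(f,u,v); P=plane(f,u,v,.012)
    k=(abs(W[:,2]-.012)<.02)
    P=P[k].astype(np.float32)
    rc=cv2.minAreaRect(P[:,:2]); print(name,k.sum(),rc)
    box=cv2.boxPoints(rc); print(box.round(3).tolist())
    # least-squares refinement: brightness template (plate outline IoU)
    from scipy.optimize import minimize
    c0=np.array(rc[0]); ang=np.deg2rad(rc[2]); 
    best=None
    for kk in range(4):
        y=ang+kk*np.pi/2; y=(y+np.pi)%(2*np.pi)-np.pi
        if abs(y)<.5: yaw=y
    # blade: tall points near blade by depth
    print("yaw",yaw)
    R=lambda y:np.array([[np.cos(y),-np.sin(y)],[np.sin(y),np.cos(y)]])
    # bar: points z>0.118
    vv,uu=np.mgrid[t-12:b+4,l-6:r+8]; A=world(f,uu.ravel(),vv.ravel())
    loc=(A[:,:2]-c0)@R(yaw)
    bar=(A[:,2]>.112)&(A[:,2]<.14)&(abs(loc[:,0])<.02)
    q=A[bar]; print("bar n",bar.sum(),"loc med",np.median(loc[bar],0),"fit slope",np.polyfit(loc[bar][:,1],loc[bar][:,0],1), "z",np.percentile(q[:,2],[10,50,90]))
    th=-sgn*0.27  # rest lean
    for j,nm in((0,"rest"),(.25,"stop")):
        a=sgn*(.27-j)   # lean out toward -x
        bd=np.array([-np.sin(.27-j),sgn*np.cos(.27-j)]); inw=np.array([np.cos(.27-j),sgn*np.sin(.27-j)])
        ax=np.array(piv)+bd*pd; o=ax-inw*.006
        print(nm,"press world",(c0+R(yaw)@o).round(4),"inward yaw",round(np.arctan2(*(R(yaw)@inw)[::-1]),3))
        if j==0:
            rel=(loc-np.array(piv)); al=rel@bd; ac=rel@inw
            s=(al>.03)&(al<(.15 if sgn<0 else .095))&(abs(ac)<.025)&(A[:,2]>.1)
            print("blade pts",s.sum(),"ac med",np.median(ac[s]),"slope",np.polyfit(al[s],ac[s],1),"z",np.median(A[s][:,2]))
E
python3 fit.py
```

```text
Traceback (most recent call last):
  File "fit.py", line 13, in <module>
    rc=cv2.minAreaRect(P[:,:2]); print(name,k.sum(),rc)
cv2.error: OpenCV(4.12.0) /io/opencv/modules/imgproc/src/convhull.cpp:143: error: (-215:Assertion failed) total >= 0 && (depth == CV_32F || depth == CV_32S) in function 'convexHull'
```

```bash
sed -i 's/cv2.minAreaRect(P\[:,:2\])/cv2.minAreaRect(np.ascontiguousarray(P[:,:2]))/' fit.py; python3 fit.py
```

```text
long 980 ((0.6038182377815247, -0.09299251437187195), (0.10397505015134811, 0.20725105702877045), 1.1479984521865845)
[[0.550000011920929, 0.009999999776482582], [0.5540000200271606, -0.1979999989271164], [0.6579999923706055, -0.19599999487400055], [0.6539999842643738, 0.012000000104308128]]
yaw 0.020036352798454615
bar n 711 loc med [-0.00094031  0.00632184] fit slope [-0.00201342 -0.0006237 ] z [0.11874194 0.12568287 0.13162031]
rest press world [ 0.5266 -0.1568] inward yaw -0.25
blade pts 190 ac med -0.0011408131199481478 slope [-0.01696169  0.00101042] z 0.12173675135328621
stop press world [ 0.5549 -0.1618] inward yaw 0.0
short 691 ((0.6608319282531738, 0.20333734154701233), (0.16741040349006653, 0.10703099519014359), 74.96392059326172)
[[0.5870000123977661, 0.13600000739097595], [0.6909999847412109, 0.10899999737739563], [0.734000027179718, 0.27000001072883606], [0.6309999823570251, 0.2980000078678131]]
yaw -0.2624290922388983
bar n 566 loc med [-0.00222629 -0.00717269] fit slope [-0.00824396 -0.0016804 ] z [0.12011718 0.12660362 0.13143329]
rest press world [0.6067 0.2581] inward yaw 0.008
blade pts 98 ac med -0.0016580590444516112 slope [-0.04440031  0.00178842] z 0.12139658719979196
stop press world [0.6242 0.2576] inward yaw -0.242
```

```bash
cat >> h.py <<'E'
from scipy.spatial.transform import Rotation as Ro
def todelta(target,az=None):
    s=get_state(); R=Ro.from_euler('xyz',s["ee_rot"]).as_matrix()
    z=np.arctan2(R[1,2],R[0,2])
    print("t",round(s["t"],2),"pos",s["eef_pos"].round(4),"az_z deg",np.rad2deg(z).round(2),"F",np.round(s["force"],2),"w",round(s["width"],4),"toolx",R[:,0].round(4))
    print("delta cm",(R.T@(np.array(target)-s["eef_pos"])*100).round(2), "roll",None if az is None else (np.rad2deg(z)-az).round(2))
E
python3 -c "
from h import *
todelta([.465,-.157,.16],90)"
```

```text
t 1.0 pos [ 0.2664 -0.6202  0.2436] az_z deg 113.25 F [-0.76 -0.13  0.18] w 0.0878 toolx [-0. -0. -1.]
delta cm [  8.36 -36.53  34.72] roll 23.25
```

Emit:
{"name": "step_arm", "arguments": {
  "deltas": [
    [0.4,-1.8,1.7,2,1],
    [0.8,-4,3.8,4,1],
    [1.2,-6.5,6.2,7,1],
    [1.6,-9,8.6,10,1],
    [2,-11.5,11,13,1],
    [2.5,-14,13.4,16,1],
    [3,-16.5,15.8,19,1],
    [3.5,-19,18.1,22,1],
    [4,-21.5,20.4,23.25,1],
    [4.5,-23,21.8,23.25,1]
  ],
  "squeeze": 20
}}

```text
t: 1.83
eef_pos: [0.3925, -0.3268, 0.1988]
ee_rot: [-1.64, 1.57, -0.07]
force: [0.7, -0.1, -0.3]
width: 0.0266
```

```bash
python3 -c "
from h import *
todelta([.465,-.157,.16],90)"
```

```text
t 1.83 pos [ 0.3925 -0.3268  0.1988] az_z deg 89.97 F [ 0.67 -0.08 -0.26] w 0.0266 toolx [ 1.1e-03 -1.0e-04 -1.0e+00]
delta cm [ 3.88 -7.23 16.98] roll -0.03
```

Emit:
{"name": "step_arm", "arguments": {
  "deltas": [
    [0.8,-0.8,1.8,0,1],
    [1.6,-1.7,3.8,0,1],
    [2.6,-2.7,6,0,1],
    [3.6,-3.7,8.2,0,1],
    [4.6,-4.7,10.4,0,1],
    [5.6,-5.7,12.6,0,1],
    [6.6,-6.6,14.6,0,1],
    [7.6,-7.4,16,0,1],
    [8.3,-8,17,0,1],
    [8.3,-8,17,0,1]
  ]
}}

```text
t: 2.67
eef_pos: [0.4721, -0.1577, 0.1144]
ee_rot: [1.537, 1.569, 3.109]
force: [-0.7, -0.2, 0.2]
width: 0.0004
```

```bash
python3 -c "
from h import *
todelta([.505,-.157,.115],90)
for n in ('top','side'):
  f=save(n,f'pics/{n}1.png')
a=cv2.imread('pics/side1.png')[130:270,180:380]; cv2.imwrite('pics/side1c.png',cv2.resize(a,None,fx=3.8,fy=3.8,interpolation=cv2.INTER_CUBIC))
"
```

```text
t 2.67 pos [ 0.4721 -0.1577  0.1144] az_z deg 90.1 F [-0.69 -0.15  0.16] w 0.0004 toolx [-0.0014  0.     -1.    ]
delta cm [-0.06 -3.29  0.07] roll 0.1
```

View pics/side1c.png

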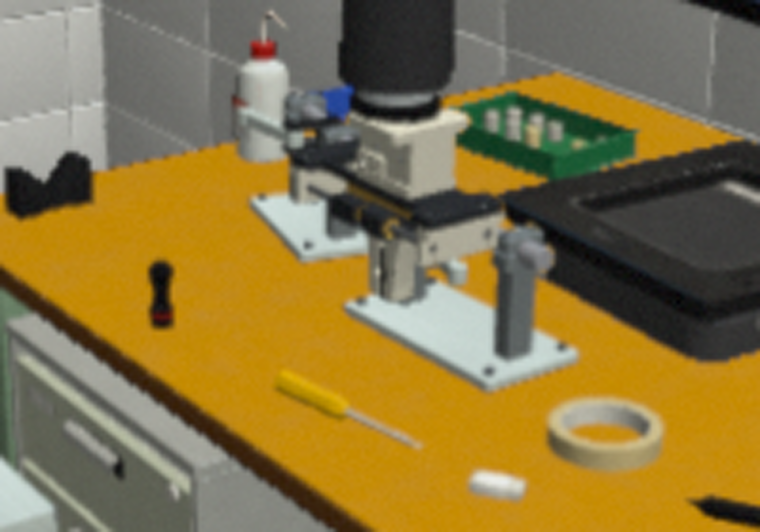

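Emit:
{"name": "step_arm", "arguments": {
  "deltas": [
    [0,-0.4,0,0,1],
    [0,-0.8,0,0,1],
    [0,-1.2,0,0,1],
    [0,-1.6,0,0,1],
    [0,-2,0,0,1],
    [0,-2.4,0,0,1],
    [0,-2.8,0,0,1],
    [0,-3.2,0,0,1],
    [0,-3.6,0,0,1],
    [0,-4,0,0,1]
  ]
}}

```text
t: 3.6
eef_pos: [0.5116, -0.159, 0.1154]
ee_rot: [1.505, 1.57, 3.075]
force: [-1.8, 0.5, 0.0]
width: 0.0
```

Emit:
{"name": "step_arm", "arguments": {
  "deltas": [
    [0,-0.25,0,0,1],
    [0,-0.5,0,0,1],
    [0,-0.75,0,0,1],
    [0,-1,0,0,1],
    [0,-1.25,0,0,1],
    [0,-1.5,0,0,1],
    [0,-1.75,0,0,1],
    [0,-2,0,0,1],
    [0,-2.2,0,0,1],
    [0,-2.2,0,0,1]
  ]
}}

```text
t: 4.43
eef_pos: [0.5336, -0.1593, 0.1154]
ee_rot: [1.833, 1.57, -2.879]
force: [-4.2, -3.2, -0.2]
width: 0.0002
```

Emit:
{"name": "step_arm", "arguments": {
  "deltas": [
    [0,-0.1,0,0,1],
    [0,-0.2,0,0,1],
    [0,-0.3,0,0,1],
    [0,-0.4,0,0,1],
    [0,-0.5,0,0,1],
    [0,-0.6,0,0,1],
    [0,-0.7,0,0,1],
    [0,-0.8,0,0,1],
    [0,-0.8,0,0,1],
    [0,-0.8,0,0,1]
  ]
}}

```text
t: 5.27
eef_pos: [0.5409, -0.1596, 0.1154]
ee_rot: [1.848, 1.569, -2.865]
force: [-5.3, -4.5, -0.0]
width: 0.0006
```

```bash
python3 -c "
from h import *
todelta([.545,-.159,.115],90)"
```

```text
t 5.27 pos [ 0.5409 -0.1596  0.1154] az_z deg 89.98 F [-5.31 -4.49 -0.01] w 0.0006 toolx [-1.7e-03 -5.0e-04 -1.0e+00]
delta cm [ 0.04 -0.41  0.06] roll -0.02
```

Emit:
{"name": "step_arm", "arguments": {
  "deltas": [
    [0,-0.05,0,0,1],
    [0,-0.1,0,0,1],
    [0,-0.15,0,0,1],
    [0,-0.2,0,0,1],
    [0,-0.25,0,0,1],
    [0,-0.3,0,0,1],
    [0,-0.3,0,0,1],
    [0,-0.3,0,0,1],
    [0,-0.3,0,0,1],
    [0,-0.3,0,0,1]
  ]
}}

```text
t: 6.1
eef_pos: [0.5434, -0.1596, 0.1153]
ee_rot: [1.747, 1.568, -2.966]
force: [-7.1, -4.1, 2.0]
width: 0.0006
```

Emit:
{"name": "step_arm", "arguments": {
  "deltas": [
    [0,-0.05,0,0,1],
    [0,-0.1,0,0,1],
    [0,-0.15,0,0,1],
    [0,-0.2,0,0,1],
    [0,-0.2,0,0,1],
    [0,-0.2,0,0,1],
    [0,-0.2,0,0,1],
    [0,-0.2,0,0,1],
    [0,-0.2,0,0,1],
    [0,-0.2,0,0,1]
  ]
}}

```text
t: 6.93
eef_pos: [0.5437, -0.1596, 0.1152]
ee_rot: [1.641, 1.565, -3.072]
force: [-13.9, -3.5, 6.3]
width: 0.0005
```

```bash
python3 -c "
from h import *
todelta([.545,-.159,.115],90)
f=save('side','pics/side2.png');g=save('top','pics/top2.png')
a=cv2.imread('pics/side2.png')[150:240,240:360]; cv2.imwrite('pics/side2c.png',cv2.resize(a,None,fx=6,fy=6,interpolation=cv2.INTER_CUBIC))
"
```

```text
t 6.93 pos [ 0.5437 -0.1596  0.1152] az_z deg 89.96 F [-13.86  -3.46   6.34] w 0.0005 toolx [-5.6e-03 -4.0e-04 -1.0e+00]
delta cm [ 0.02 -0.13  0.06] roll -0.04
```

View pics/side2c.png

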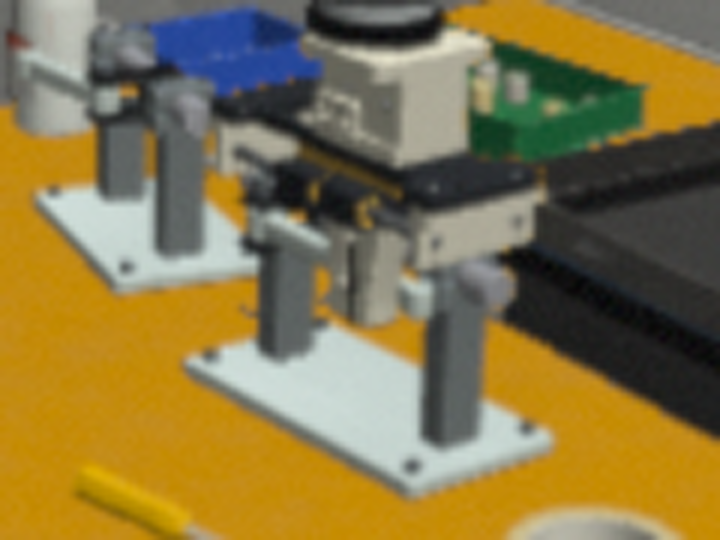

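```bash
cat > chk.py <<'E'
from h import *
import sys
f=pickle.load(open('side.pkl','rb'))
S={"long":((.6038,-.0930),.020,(-.042,.047),-1,.15),"short":((.6608,.2033),-.2624,(-.042,-.027),1,.095)}
def end(n,j,L=None):
    c,y,p,s,l=S[n]; l=L or l; R=np.array([[np.cos(y),-np.sin(y)],[np.sin(y),np.cos(y)]])
    q=np.array(c)+R@(np.array(p)+l*np.array([-np.sin(.27-j),s*np.cos(.27-j)])); return np.r_[q,.115]
if __name__=="__main__":
  n,x0,y0,k=sys.argv[1],*map(float,sys.argv[2:5])
  for j in(0,.2,.25): print(j,((proj(f,end(n,j))-[x0,y0])*k).round(1), end(n,j).round(3))
E
python3 chk.py long 240 150 6
```

```text
0 [[370.6 315.4]] [ 0.524 -0.192  0.115]
0.2 [[418.5 305.9]] [ 0.553 -0.197  0.115]
0.25 [[429.3 303. ]] [ 0.561 -0.197  0.115]
```

Emit:
{"name": "step_arm", "arguments": {
  "deltas": [
    [0,0,0,0,1],
    [0,0,0,0,1],
    [0,0,0,0,1],
    [0,0,0,0,1],
    [0,0,0,0,1],
    [0,0,0,0,1],
    [0,0,0,0,1],
    [0,0,0,0,1],
    [0,0,0,0,1],
    [0,0,0,0,1]
  ]
}}

```text
t: 7.87
eef_pos: [0.5437, -0.1597, 0.1153]
ee_rot: [1.642, 1.565, -3.071]
force: [-12.3, -2.8, 6.1]
width: 0.0002
```

Emit:
{"name": "step_arm", "arguments": {
  "deltas": [
    [0,0.1,0,0,1],
    [0,0.2,0,0,1],
    [0,0.4,0,0,1],
    [0,0.6,0,0,1],
    [0,0.8,0,0,1],
    [0,1,0,0,1],
    [0,1.2,0,0,1],
    [0,1.4,0,0,1],
    [0,1.6,0,0,1],
    [0,1.8,0,0,1]
  ]
}}

```text
t: 8.7
eef_pos: [0.5288, -0.1586, 0.1155]
ee_rot: [-0.641, 1.57, 0.93]
force: [-3.4, 3.2, -0.8]
width: 0.0004
```

Emit:
{"name": "step_arm", "arguments": {
  "deltas": [
    [0,0.2,0,0,1],
    [0,0.4,0,0,1],
    [0,0.6,0,0,1],
    [0,0.8,0,0,1],
    [0,1,0,0,1],
    [0,1.2,0,0,1],
    [0,1.4,0,0,1],
    [0,1.6,0,0,1],
    [0,1.8,0,0,1],
    [0,2,0,0,1]
  ]
}}

```text
t: 9.53
eef_pos: [0.5097, -0.1585, 0.1159]
ee_rot: [-1.323, 1.568, 0.248]
force: [1.9, 4.5, 0.1]
width: 0.0004
```

Emit:
{"name": "step_arm", "arguments": {
  "deltas": [
    [0,0.2,0,0,1],
    [0,0.4,0,0,1],
    [0,0.6,0,0,1],
    [0,0.8,0,0,1],
    [0,1,0,0,1],
    [0,1.3,0,0,1],
    [0,1.8,0,0,1],
    [0,2.3,0,0,1],
    [0,3,0,0,1],
    [0,3.6,0,0,1]
  ]
}}

```text
t: 10.37
eef_pos: [0.4717, -0.1591, 0.1155]
ee_rot: [1.446, 1.57, 3.016]
force: [0.5, 0.9, -0.6]
width: 0.0004
```

```bash
python3 -c "
from h import *
todelta([.57,.255,.2],90)
f=save('side','pics/side3.png')
a=cv2.imread('pics/side3.png')[150:240,240:360]; cv2.imwrite('pics/side3c.png',cv2.resize(a,None,fx=6,fy=6,interpolation=cv2.INTER_CUBIC))
"
```

```text
t 10.37 pos [ 0.4717 -0.1591  0.1155] az_z deg 89.99 F [ 0.53  0.94 -0.64] w 0.0004 toolx [-3.e-04  0.e+00 -1.e+00]
delta cm [-8.45 -9.82 41.41] roll -0.01
```

View pics/side3c.png

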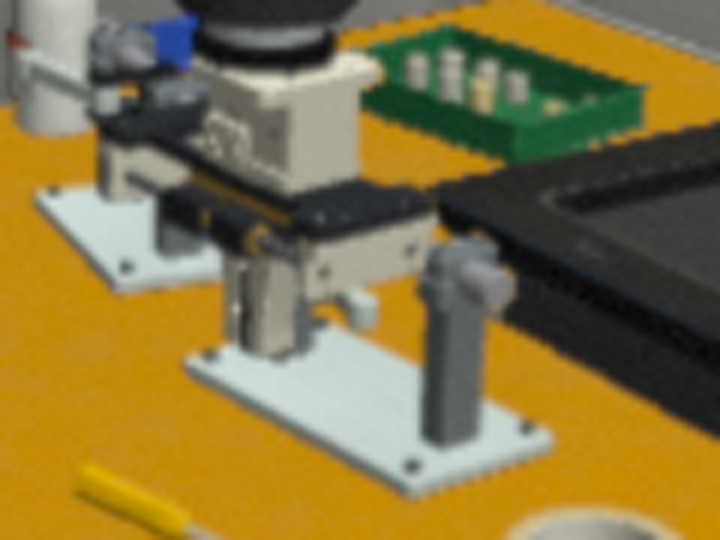

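```bash
python3 -c "
from h import *
f=pickle.load(open('top.pkl','rb'))
for u,v in((131,130),(136,136),(139,139),(142,143)): print(world(f,u,v).round(3))
print(proj(f,[[.72,.42,.16],[.72,.4,.16]]))"
```

```text
[[0.723 0.421 0.108]]
[[0.717 0.417 0.066]]
[[0.718 0.418 0.03 ]]
[[ 0.714  0.417 -0.001]]
[[125.66818999 125.42056027]
 [132.41897368 125.48932862]]
```

Emit:
{"name": "step_arm", "arguments": {
  "deltas": [
    [-2,-0.3,1.5,0,1],
    [-4,-0.8,4,1,1],
    [-5,-1.4,7,3,1],
    [-5,-2,10,5,1],
    [-5,-2.6,13,7,1],
    [-5,-3.2,16,9,1],
    [-5,-3.8,19,11,1],
    [-5,-4.4,22,13,1],
    [-5,-5,25,13.9,1],
    [-5,-5,27,13.9,1]
  ]
}}

```text
t: 11.25
eef_pos: [0.5234, 0.1134, 0.1657]
ee_rot: [-1.014, 1.57, 0.314]
force: [-0.1, -0.3, -0.3]
width: 0.0006
```

```bash
python3 -c "
from h import *
todelta([.55,.2503,.165],76.1)"
```

```text
t 11.25 pos [0.5234 0.1134 0.1657] az_z deg 76.1 F [-0.1  -0.3  -0.29] w 0.0006 toolx [ 1.e-03  3.e-04 -1.e+00]
delta cm [ 0.08  0.71 13.93] roll 0.0
```

Emit:
{"name": "step_arm", "arguments": {
  "deltas": [
    [0,0.1,1.5,0,1],
    [0,0.2,3.5,0,1],
    [0,0.3,5.5,0,1],
    [0,0.4,8,0,1],
    [0,0.5,10.5,0,1],
    [0,0.6,12.5,0,1],
    [0.5,0.7,13.7,0,1],
    [2.5,0.7,13.9,0,1],
    [4,0.7,13.9,0,1],
    [5,0.7,13.9,0,1]
  ]
}}

```text
t: 12.08
eef_pos: [0.5484, 0.247, 0.1135]
ee_rot: [2.37, 1.568, -2.585]
force: [-0.7, -1.1, -1.1]
width: 0.0005
```

```bash
python3 -c "
from h import *
todelta([.58,.2503,.115],76.1)
f=save('side','pics/side4.png')
a=cv2.imread('pics/side4.png')[130:220,200:320]; cv2.imwrite('pics/side4c.png',cv2.resize(a,None,fx=6,fy=6,interpolation=cv2.INTER_CUBIC))
"
```

```text
t 12.08 pos [0.5484 0.247  0.1135] az_z deg 76.1 F [-0.67 -1.07 -1.06] w 0.0005 toolx [-0.0021 -0.0013 -1.    ]
delta cm [-0.16 -2.99  1.08] roll -0.0
```

View pics/side4c.png

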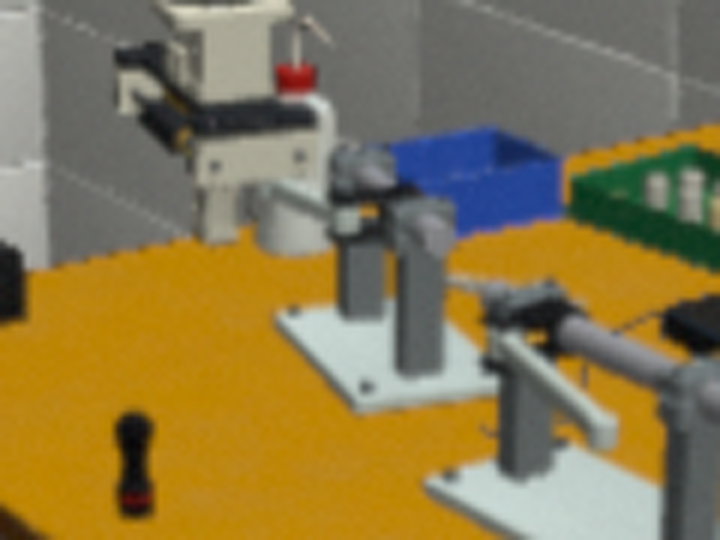

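Emit:
{"name": "step_arm", "arguments": {
  "deltas": [
    [0,-0.3,0.1,0,1],
    [0,-0.6,0.2,0,1],
    [0,-0.9,0.3,0,1],
    [0,-1.2,0.4,0,1],
    [0,-1.5,0.5,0,1],
    [-0.1,-1.8,0.6,0,1],
    [-0.1,-2.1,0.7,0,1],
    [-0.1,-2.4,0.8,0,1],
    [-0.1,-2.7,0.9,0,1],
    [-0.1,-3,1,0,1]
  ]
}}

```text
t: 12.97
eef_pos: [0.5811, 0.25, 0.1165]
ee_rot: [2.461, 1.571, -2.494]
force: [-0.6, 1.3, 0.2]
width: 0.0002
```

```bash
python3 -c "
from h import *
todelta([.605,.2503,.115],76.1)"
```

```text
t 12.97 pos [0.5811 0.25   0.1165] az_z deg 76.1 F [-0.64  1.28  0.22] w 0.0002 toolx [-1.e-04 -1.e-04 -1.e+00]
delta cm [ 0.15 -2.31  0.6 ] roll 0.0
```

Stop expected near TCP x ≈ 0.611. Press to about 0.600 first.

Emit:
{"name": "step_arm", "arguments": {
  "deltas": [
    [0,-0.2,0.05,0,1],
    [0,-0.4,0.1,0,1],
    [0,-0.6,0.15,0,1],
    [0,-0.8,0.2,0,1],
    [0,-1,0.25,0,1],
    [0,-1.2,0.3,0,1],
    [0,-1.4,0.35,0,1],
    [0,-1.6,0.4,0,1],
    [0,-1.8,0.45,0,1],
    [0,-1.9,0.5,0,1]
  ]
}}

```text
t: 13.8
eef_pos: [0.6003, 0.2503, 0.1164]
ee_rot: [2.214, 1.57, -2.741]
force: [-3.3, 0.9, 2.2]
width: 0.0006
```

Emit:
{"name": "step_arm", "arguments": {
  "deltas": [
    [0,-0.1,0,0,1],
    [0,-0.2,0,0,1],
    [0,-0.3,0.1,0,1],
    [0,-0.4,0.1,0,1],
    [0,-0.5,0.1,0,1],
    [0,-0.6,0.15,0,1],
    [0,-0.7,0.15,0,1],
    [0,-0.7,0.15,0,1],
    [0,-0.7,0.15,0,1],
    [0,-0.7,0.15,0,1]
  ]
}}

```text
t: 14.63
eef_pos: [0.6073, 0.2497, 0.1165]
ee_rot: [2.374, 1.57, -2.581]
force: [-5.6, 0.7, 2.9]
width: 0.0007
```

Emit:
{"name": "step_arm", "arguments": {
  "deltas": [
    [0,-0.05,0,0,1],
    [0,-0.1,0,0,1],
    [0,-0.15,0,0,1],
    [0,-0.2,0,0,1],
    [0,-0.25,0,0,1],
    [0,-0.3,0,0,1],
    [0,-0.3,0,0,1],
    [0,-0.3,0,0,1],
    [0,-0.3,0,0,1],
    [0,-0.3,0,0,1]
  ]
}}

```text
t: 15.47
eef_pos: [0.6095, 0.2494, 0.1165]
ee_rot: [1.905, 1.569, -3.05]
force: [-9.3, 1.8, 4.3]
width: 0.0006
```

Emit:
{"name": "step_arm", "arguments": {
  "deltas": [
    [0,-0.05,0,0,1],
    [0,-0.1,0,0,1],
    [0,-0.15,0,0,1],
    [0,-0.2,0,0,1],
    [0,-0.2,0,0,1],
    [0,-0.2,0,0,1],
    [0,-0.2,0,0,1],
    [0,-0.2,0,0,1],
    [0,-0.2,0,0,1],
    [0,-0.2,0,0,1]
  ]
}}

```text
t: 16.3
eef_pos: [0.6098, 0.2493, 0.1164]
ee_rot: [1.821, 1.567, -3.134]
force: [-16.6, 5.0, 8.0]
width: 0.0006
```

```bash
python3 -c "
from h import *
todelta([.611,.2503,.115],76.1)
f=save('side','pics/side5.png');g=save('top','pics/top5.png')
a=cv2.imread('pics/side5.png')[130:220,200:320]; cv2.imwrite('pics/side5c.png',cv2.resize(a,None,fx=6,fy=6,interpolation=cv2.INTER_CUBIC))
for t in('stamp','tape','vee'):
    for n,F in(('side',f),('top',g)):
        for d in masks_of(t,n)[:1]:
            v,u=np.nonzero(d['mask']&(F['range_z']>0)); print(t,n,round(d['conf'],2),np.median(world(F,u,v),0).round(3))
"; for n in short long; do python3 chk.py $n 200 130 6; done
```

```text
t 16.3 pos [0.6098 0.2493 0.1164] az_z deg 76.09 F [-16.56   5.01   7.97] w 0.0006 toolx [-0.0042 -0.     -1.    ]
delta cm [ 0.14 -0.1   0.12] roll -0.01
stamp side 0.58 [0.388 0.081 0.03 ]
stamp top 0.42 [0.392 0.085 0.061]
tape side 0.65 [ 0.538 -0.125  0.118]
tape top 0.89 [ 0.569 -0.33   0.017]
vee side 0.65 [0.443 0.413 0.026]
vee top 0.25 [0.392 0.085 0.062]
0 [[262.8 178.1]] [0.613 0.283 0.115]
0.2 [[287.6 174. ]] [0.631 0.281 0.115]
0.25 [[294.2 173.2]] [0.636 0.28  0.115]
0 [[610.6 435.4]] [ 0.524 -0.192  0.115]
0.2 [[658.5 425.9]] [ 0.553 -0.197  0.115]
0.25 [[669.3 423. ]] [ 0.561 -0.197  0.115]
```

View pics/side5c.png

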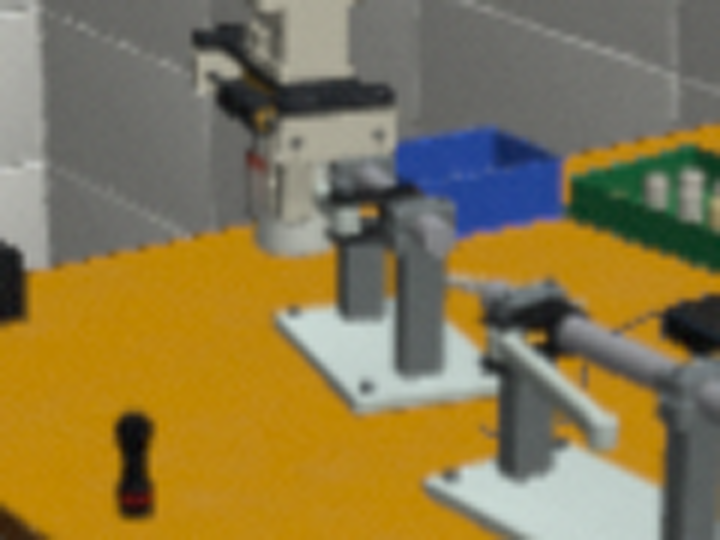

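```bash
python3 -c "
import cv2
A=[cv2.resize(cv2.imread(p)[130:190,165:245],None,fx=9,fy=9,interpolation=cv2.INTER_CUBIC)[:, :] for p in('pics/top0.png','pics/top5.png')]
cv2.imwrite('pics/cmp.png',cv2.resize(cv2.vconcat(A),(533,800))[:600] if 0 else cv2.resize(cv2.hconcat(A),(800,300)))
cv2.imwrite('pics/cmp5.png',A[1])
from chk import *
f=pickle.load(open('top.pkl','rb'))
for j in(0,.2,.25): print((proj(f,end('short',j))-[165,130])*9,(proj(f,end('short',j,.02))-[165,130])*9)
"
```

```text
[[ 74.89353365 321.21816533]] [[302.03407474 323.44137535]]
[[ 83.28587648 265.36556167]] [[303.68842325 311.63386361]]
[[ 87.13363989 251.72477201]] [[304.47434156 308.74319854]]
```

View pics/cmp5.png

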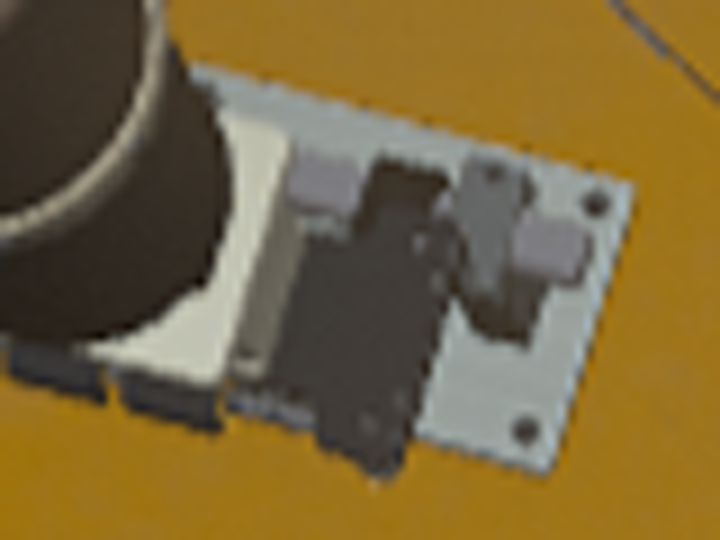

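View pics/cmp.png

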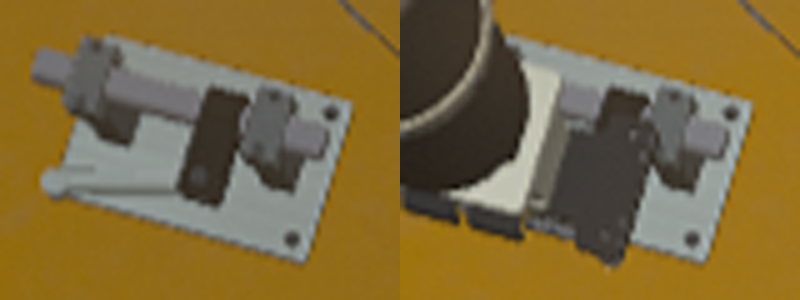

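Emit:
{"name": "step_arm", "arguments": {
  "deltas": [
    [0,-0.05,0,0,1],
    [0,-0.05,0,0,1],
    [0,-0.05,0,0,1],
    [0,-0.05,0,0,1],
    [0,-0.05,0,0,1],
    [0,-0.05,0,0,1],
    [0,-0.05,0,0,1],
    [0,-0.05,0,0,1],
    [0,-0.05,0,0,1],
    [0,-0.05,0,0,1]
  ]
}}

```text
t: 17.53
eef_pos: [0.6098, 0.2493, 0.1164]
ee_rot: [1.812, 1.566, 3.14]
force: [-18.8, 6.4, 8.5]
width: 0.0007
```

```bash
python3 -c "
import cv2
for i in(0,4,5):
    pass
A=[cv2.resize(cv2.imread(f'pics/side{i}.png')[145:185,230:270],None,fx=9,fy=9,interpolation=cv2.INTER_CUBIC) for i in(4,5)]
cv2.imwrite('pics/cmps.png',cv2.hconcat(A))
from chk import *
for j in(0,.2,.25): print([((proj(f,end('short',j,L))-[230,145])*9).round(0) for L in(.02,.095)])
"
```

```text
[array([[219., 176.]]), array([[124., 132.]])]
[array([[227., 175.]]), array([[161., 126.]])]
[array([[230., 174.]]), array([[171., 125.]])]
```

View pics/cmps.png

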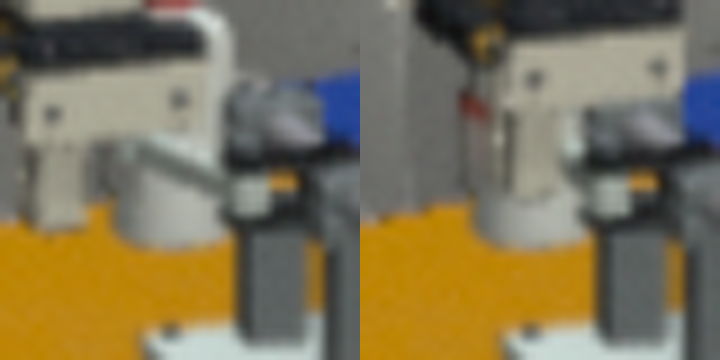

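```bash
python3 -c "
from h import *
s=get_state();print(s['t'],s['force'],s['eef_pos']);print(job_done())"
```

```text
17.5333 [-18.76163128   6.3789996    8.54667894] [0.60983418 0.24933681 0.11642215]
the job is handed in; nothing more can be done
None
```

I pressed both levers to their stops and handed the job in at t = 17.5 s with the short lever still held pressed. The system gave no verdict.

- **Long lever:** I pressed it from outside with the closed fingers to its stop, held it for over a second at up to about 14 N, then eased it back slowly. The side image showed its free end where the stop should put it while pressed. Later images showed it back at its starting position, with nothing touching it.
- **Short lever:** I pressed it the same way and left the arm holding it. The last reading was about 19 N horizontally (22 N counting the vertical part). The tool did not move under the extra push, so I take it to be solidly on its stop.
- **Less certain:** the short lever's free end was hidden behind the fingers and the gripper. Its stop is therefore judged from the force and the tool position, about 1–2 mm short of where I predicted it, not seen directly. 1 mm there would be about 0.016 rad.
- **Other things:** my last measurements put the stamp and the vee block within about 4 mm of where they started, and the tape roll within about 8 mm. One tape detection in the side view and one vee block detection in the top view landed on other objects, so I ignored them. The arm never came near any of the three.

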